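Put the plain pastry cutters away in their tin

TASK

Put the three plain round cutters back in their round tin: stand them nested one inside another on the floor of the tin's base, the smallest in the middle, then put the lid on so that it sits fully down over the base. Leave the fluted cutters, the small jar, the measuring cups and all else where they are.

Things in the scene. Friction and masses are not known exactly. Their poses are not given: they have to be found in the camera images.
- ring_small_center (a point): Small cutter: plain round steel pastry cutter, smooth-walled and open at both ends, upright; body diameter 28 mm (30 mm over the rolled rim at the top), wall 2 mm, height 32 mm; this point is at its centre, half-way up (16 mm above what it stands on); z up
- ring_medium_center (a point): Medium cutter: plain round steel pastry cutter, smooth-walled and open at both ends, upright; body diameter 45 mm (47 mm over the rolled rim at the top), wall 2 mm, height 32 mm; this point is at its centre, half-way up (16 mm above what it stands on); z up. It passes over the small cutter with about 6 mm to spare all round
- ring_large_center (a point): Large cutter: plain round steel pastry cutter, smooth-walled and open at both ends, upright; body diameter 62 mm (64 mm over the rolled rim at the top), wall 2 mm, height 32 mm; this point is at its centre, half-way up (16 mm above what it stands on); z up. It passes over the medium cutter with about 5 mm to spare all round
- tin_floor (a point): Base of the tin, fixed to the bench: flat steel disc 104 mm across, 3 mm thick, with a low round wall on it, 80 mm across outside (78 at its top), 74 inside, 7 mm high, its top 10 mm above the bench. This point: centre of the floor inside the wall, on the disc's upper face, 3 mm above the bench; z up
- lid_knob (a point): Loose lid of the tin, standing mouth down: steel cover 96 mm across (91 inside), 40 mm high (37 inside), black round knob 27 mm across on top. This point: middle of the knob, 54 mm above the lid's lower edge; knob widest from 52 to 58 mm, its top at 62. Put on, the lid clears the low wall by about 5 mm all round and stands on the base's disc, this point then 54 mm above the tin's floor
- fluted_center (a point): Fluted steel cutter with a wavy wall, 55 mm across, 30 mm high, not part of the set; its centre, half-way up. To be left alone (a second one like it stands further back, near the bench scraper)
- jar_center (a point): Small spice jar with a red cap, 38 mm across, 66 mm high; its centre, half-way up. To be left alone
- cup_center (a point): Steel measuring cup, bowl 61 mm across and 37 mm high with a flat handle 75 mm long that points to the right; the centre of the bowl, half-way up. To be left alone

How it is judged:
By the outcome, as a careful person would: the job done as asked, in the order asked, and still so for the second after the job is handed in, with the robot touching nothing.
It also fails if it takes over 90 s, if anything falls off the work surface, if the arm or the gripper's body presses on something with over 40 N, if the wrist force passes 120 N, or if a joint passes its speed limit or range.

ROBOT

A 6-joint arm with a two-finger parallel gripper is mounted at the origin on a cart in front of the work surface, level with it; the furniture and walls round the work are solid. World frame = base frame: x ahead of the robot, y to its left, z up, the work surface at z = 0. Lengths are in mm, angles in degrees, forces in N, time in s.
With the tool pointing down it reaches from about 350 to 850 mm from the base axis. Payload 8.1 kg.
Tool frame: the origin (TCP) lies at the very end of the fingers, on their centre line; the grasp point (between the pads) lies 19 mm behind it; z points along the fingers, y is the direction in which the jaws open and shut (so a half turn about z gives the same grasp; the last joint's range is limited). The gripper opens to 85 mm and grips with 20 to 120 N. Pads are 22 mm wide; open, the fingers measure 114 mm over their backs; the gripper's body (76 mm by 85 mm) begins 54 mm behind the grasp point. The pads swing forward as they close: fully open they stand 13 mm farther back than shut.
Start: joints at [-72.273, 7.471, 85.268, -0, 87.261, -4.893], TCP at [230.794, -553.841, 231.292] pointing down, gripper open.
Joint ranges: [-169.43, 169.43], [-51.17, 129.36], [1.28, 143.12], [-76.62, 256.62], [0, 156.53], [-152.29, 152.29]. Speed limits (degrees/s): [136.94, 136.94, 159.86, 180, 180, 180].

INTERFACE

Orientations are given as [roll, pitch, yaw] about the fixed x, y, z axes, in that order (R = Rz(yaw) Ry(pitch) Rx(roll)).
In Python, from bench import r gives the robot as it stands.
- The arm moves only by the shell command python3 -m crank 'ROWS' [OPENING] [FORCE]. ROWS is JSON, a list that holds one entry, the list of rows, each a list of 6 numbers: the shift along the tool's x, y, z in m, then the turn, a rotation vector about the tool's x, y, z in rad. A call has 1 to 10 rows; each row is the pose to reach, as a shift and turn from the pose measured when the call began, along the tool's axes at that moment; what a row does not reach only later rows make up. A row lasts 1/8 s, in which the tool goes at most 62.5 mm and 10.7 degrees, less where a joint would pass 70% of its speed; a pose out of reach is approached as far as the arm can. A call with a gripper value outside its range is refused whole. OPENING is the closure, from 0 (fully open) to 1 (shut), set as the call begins (- or left out, the last holds). The fingers move at their own pace and stop on an object; FORCE is the grip in N (left out, the last holds). Time passes only in rows, so rows that repeat a pose let the fingers close. It gives the time, the measured TCP pose, the force and the opening at its end, in the units of the state.
- r.sense(): the state, without advancing time (a new reading comes with each control period).
- r.snapshot(name): name is "scene" or "top" or "wrist"; returns (picture, depth): 480x640x3 uint8, blue, green, red; 480x640 float32, mm along the optical axis (not along the pixel's ray), 0 where there is no reading.
- r.get_calibration(name): a dict with "mtx" (3x3 intrinsics, pixels), "cam_to_world" (4x4, takes a point from camera to world coordinates). Camera axes: x right, y down, z forward; pixel columns grow to the right and rows downward; lengths in mm; the calibration is good to about 2 mm. The wrist camera is an equidistant fisheye: a pixel r from the principal point sees the ray r / f radians off the axis. A picture is of the moment at which its call begins: read the wrist's pose just before it. get_calibration takes no time and is no camera call; for the wrist camera it gives the pose at the moment of the call.
- r.hand_in(): hands the job in, once; it reports no verdict.
Trained networks look in the newest picture that a camera, given by its name, has taken for a name from the list of things; names that differ only in an ending like _2 or _b are one class to them, and where a whole thing is asked for, a point or a joint stands for the part that bears it (a point fixed in the world has none). Each returns a list of dicts, best first, with "conf" (0 to 1); they miss things now and then, are a little off and sometimes report something else, mostly with a low value. They report only what shows in the picture. A call takes as long as a camera call.
- r.look_for(thing, camera): "extent" ([left, top, right, bottom] in pixels, round what is visible of it).
- r.landmark_of(thing, camera): "pixel" ([column, row] in pixels: a listed point, or the origin of a listed thing).
The state is a dict: "time": time; "joint_pos": joint angles; "qd": joint speeds; "joint_efforts": joint torques, N m; "tool_pos": TCP position; "tcp_rot": TCP orientation; "ft_force": force on the tool from outside, world axes, zero at the start; "wrist_torque": the same for the moment, N m; "finger_gap": finger opening in mm.
Only numpy, scipy, OpenCV 4.12 (cv2) and the standard library are available. Lean on these libraries where they do the work, as an engineer would, in place of code of your own. Each camera call takes 0.05 s, during which the arm holds its last target.

## Working session

There is one attempt and no reset: what is moved stays moved. The work goes in short steps, Python scripts to look and compute and a shell command to move; the robot and the scene stay as the last step left them, time stands still between calls to the robot, and variables do not carry over. Pictures are saved under pics/ and viewed, and the job is handed in when it is done.

```bash
ls; mkdir -p pics
python3 - <<'E'
from bench import r
import cv2, numpy as np
print(r.sense())
for n in ("scene","top"):
    im,d=r.snapshot(n); cv2.imwrite(f"pics/{n}0.png",im); np.save(f"pics/{n}0.npy",d)
    c=r.get_calibration(n); print(n,c)
    for t in ["ring_small_center","ring_medium_center","ring_large_center","tin_floor","lid_knob","fluted_center","jar_center","cup_center"]:
        print(t,[(np.round(q["pixel"]).tolist(),round(q["conf"],2)) for q in r.landmark_of(t,n)][:4])
E
```

```text
pics
{'time': 0.0, 'joint_pos': array([-7.22735221e+01,  7.51537324e+00,  8.53303209e+01, -1.93821084e-03,
        8.72606330e+01, -4.89593928e+00]), 'qd': array([ 0.01488302,  0.01209162,  0.0224248 , -0.02436148, -0.03821939,
       -0.08237756]), 'joint_efforts': array([-4.03447684e-04, -5.69404364e+01, -5.00553453e+01, -2.29592606e-04,
        1.48297870e-02, -2.14115829e-05]), 'tool_pos': array([ 230.60636582, -553.31523642,  230.23167774]), 'tcp_rot': array([-1.79893896e+02, -7.14586538e-03,  2.26225050e+01]), 'ft_force': array([-0.57610502,  0.84675896,  0.01885185]), 'wrist_torque': array([ 0.00215904, -0.00176521, -0.00872535]), 'finger_gap': 85.75931941091413}
scene {'mtx': array([[545.02257717,   0.        , 319.50953553],
       [  0.        , 545.02257717, 241.72901945],
       [  0.        ,   0.        ,   1.        ]]), 'cam_to_world': array([[ 5.31649263e-01, -4.13752353e-01,  7.39025069e-01,
        -4.94994191e+01],
       [-8.46941552e-01, -2.66149333e-01,  4.60276591e-01,
        -4.93366101e+02],
       [ 6.25050659e-03, -8.70616749e-01, -4.91922157e-01,
       
[... 594 characters left out ...]
   ,   0.        ,   1.        ]]), 'cam_to_world': array([[-6.63564193e-03, -9.81320263e-01,  1.92266769e-01,
         3.89095540e+02],
       [-9.99515951e-01,  6.64694092e-04, -3.11034101e-02,
        -6.83327276e+01],
       [ 3.03946080e-02, -1.92380094e-01, -9.80849666e-01,
         1.08433461e+03],
       [ 0.00000000e+00,  0.00000000e+00,  0.00000000e+00,
         1.00000000e+00]])}
ring_small_center [([231.0, 316.0], 0.42)]
ring_medium_center [([364.0, 310.0], 0.51)]
ring_large_center [([228.0, 234.0], 0.88)]
tin_floor [([295.0, 227.0], 0.8)]
lid_knob [([369.0, 218.0], 0.9)]
fluted_center [([298.0, 301.0], 0.51)]
jar_center [([414.0, 260.0], 0.6)]
cup_center [([316.0, 172.0], 0.76)]
```

View pics/scene0.png

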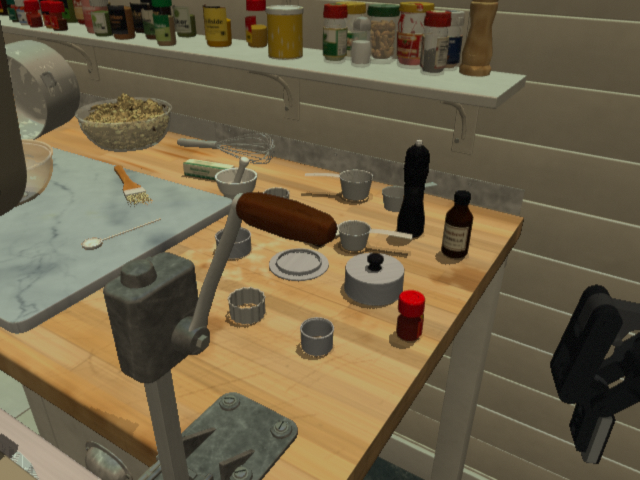

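View pics/top0.png

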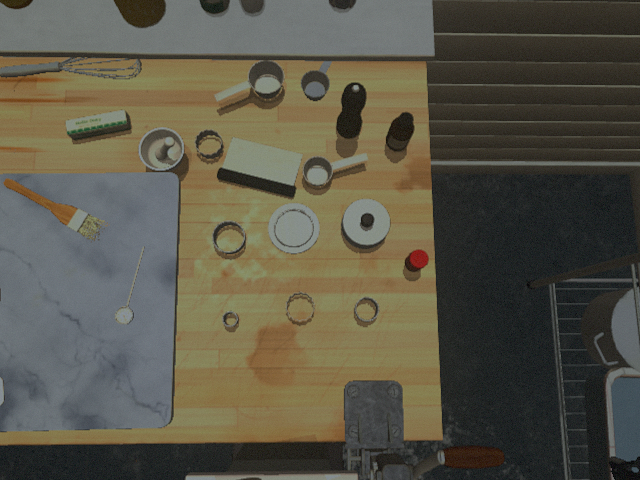

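```bash
cat > h.py <<'E'
import numpy as np, cv2
from bench import r
def cloud(n,d):
    c=r.get_calibration(n);K=c["mtx"];T=c["cam_to_world"]
    v,u=np.mgrid[:480,:640]
    P=np.stack([(u-K[0,2])/K[0,0]*d,(v-K[1,2])/K[1,1]*d,d],-1)
    return P@T[:3,:3].T+T[:3,3]
def pix2plane(n,uv,z):
    c=r.get_calibration(n);K=c["mtx"];T=c["cam_to_world"]
    ray=T[:3,:3]@np.array([(uv[0]-K[0,2])/K[0,0],(uv[1]-K[1,2])/K[1,1],1])
    return T[:3,3]+ray*(z-T[2,3])/ray[2]
def circ(p):
    A=np.c_[2*p[:,:2],np.ones(len(p))];s=np.linalg.lstsq(A,(p[:,:2]**2).sum(1),rcond=None)[0]
    return s[:2],np.sqrt(s[2]+s[:2]@s[:2])
E
python3 - <<'E'
from h import *
for n in ("top",):
    d=np.load(f"pics/{n}0.npy"); W=cloud(n,d)
    Z=np.where(d>0,W[...,2],np.nan)
    print("bench z",np.nanmedian(Z[250:380,190:400]))
    for k,(u,v,z) in dict(small=(231,320,32),med=(366,311,32),large=(229,238,32),flut=(300,308,30),tin=(295,228,3),tinw=(295,228,10),lid=(367,220,62),jar=(417,260,66),cup=(317,172,37)).items():
        print(k,np.round(pix2plane(n,(u,v),z)))
        w=W[v-28:v+28,u-28:u+28].reshape(-1,3); dd=d[v-28:v+28,u-28:u+28].ravel()
        s=w[(dd>0)&(w[:,2]>8)]
        if len(s): print("   pts>8:",len(s),"x",np.round([s[:,0].min(),s[:,0].max()]),"y",np.round([s[:,1].min(),s[:,1].max()]),"z",np.round(np.percentile(s[:,2],[5,50,95,100])))
    # grinder
    s=W[370:480,330:520].reshape(-1,3);s=s[s[:,2]>15]
    print("grinder",np.round(s.min(0)),np.round(s.max(0)))
d=np.load("pics/scene0.npy");W=cloud("scene",d)
for uv in [(150,290),(150,340),(135,268),(240,165),(237,200),(200,340),(285,220),(414,150),(460,200),(430,0+300),(160,400),(250,430)]:
    print(uv,np.round(W[uv[1],uv[0]]),d[uv[1],uv[0]])
im=cv2.imread("pics/top0.png");cv2.imwrite("pics/topz.png",cv2.resize(im[140:360,180:450],None,fx=2.9,fy=2.7,interpolation=cv2.INTER_CUBIC))
E
```

```text
bench z 1.419887411485547
small [430.  77.  32.]
   pts>8: 110 x [391. 463.] y [ 37. 103.] z [ 9. 31. 35. 38.]
med [ 446. -178.   32.]
   pts>8: 160 x [429. 473.] y [-203. -157.] z [10. 31. 36. 38.]
large [587.  85.  32.]
   pts>8: 290 x [544. 628.] y [ 40. 118.] z [10. 28. 35. 37.]
flut [452. -53.  30.]
   pts>8: 120 x [429. 484.] y [-79. -26.] z [13. 30. 34. 35.]
tin [613. -42.   3.]
   pts>8: 177 x [563. 663.] y [-90.  10.] z [ 8. 10. 14. 16.]
tinw [612. -42.  10.]
   pts>8: 177 x [563. 663.] y [-90.  10.] z [ 8. 10. 14. 16.]
lid [ 616. -181.   62.]
   pts>8: 1877 x [572. 666.] y [-229. -135.] z [30. 41. 61. 69.]
jar [ 538. -273.   66.]
   pts>8: 386 x [524. 591.] y [-305. -259.] z [19. 66. 70. 72.]
cup [720. -86.  37.]
   pts>8: 679 x [677. 761.] y [-140.  -29.] z [ 9. 22. 40. 43.]
grinder [ 151. -326.   15.] [ 389.  -68. 1084.]
(150, 290) [ 170. -207.  266.] 408.98096
(150, 340) [ 160. -210.  226.] 419.22083
(135, 268) [ 171. -193.  280.] 408.97546
(240, 165) [751. 198.  87.] 1112.3124
(237, 200) [ 232. -245.  325.] 408.13974
(200, 340) [ 190. -232.  215.] 436.7108
(285, 220) [ 226. -293.  325.] 381.85507
(414, 150) [ 814. -150.  169.] 958.42365
(460, 200) [ 788. -251.  108.] 922.41406
(430, 300) [ 638. -271.   -1.] 856.1877
(160, 400) [ 167. -199.  151.] 467.0915
(250, 430) [ 277. -199.    8.] 618.9493
```

View pics/topz.png

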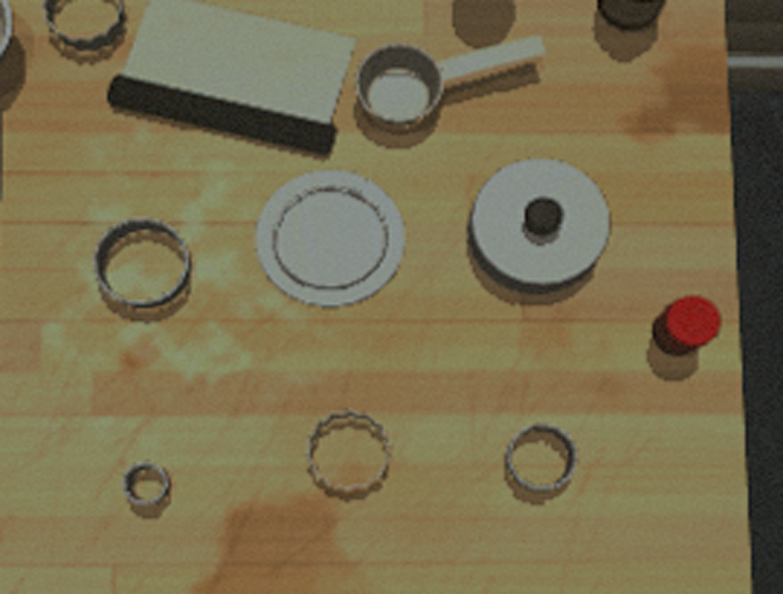

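Top view checks out: small ring at (231,320), medium (366,311), large (229,238), tin (295,228), lid (367,220), fluted cutter (300,308). The network's pixels agree. In the scene view a grinder with a crank stands at about (170..230, -200..-330), up to z≈325, so I'll sweep above and outside it.

```bash
python3 -m crank '[[[0.052,-0.0115,-0.034,0,0,0.08],[0.105,-0.023,-0.068,0,0,0.16],[0.157,-0.034,-0.102,0,0,0.24],[0.21,-0.046,-0.136,0,0,0.32],[0.2615,-0.057,-0.17,0,0,0.395],[0.2615,-0.057,-0.17,0,0,0.395],[0.2615,-0.057,-0.17,0,0,0.395]]]' 0
python3 - <<'E'
from h import *
d=np.load("pics/top0.npy"); W=cloud("top",d)
for k,c,R in (("small",(430,77),15),("med",(446,-178),23.5),("large",(587,85),32),("lid",(616,-181),48)):
    rad=np.hypot(W[...,0]-c[0],W[...,1]-c[1]); lo=24 
    m=(d>0)&(W[...,2]>lo)&(W[...,2]<48)&(rad<R+8)
    p=W[m]; print(k,len(p),circ(p), "bbox mid",(p.min(0)+p.max(0))[:2]/2, np.median(p[:,2]))
rad=np.hypot(W[...,0]-613,W[...,1]+42)
m=(d>0)&(W[...,2]>8)&(rad<44);p=W[m];print("tin wall",circ(p),len(p),np.median(p[:,2]))
m=(d>0)&(rad<60);
E
```

```text
time: 1.78
tool_pos: [450.3, -400.7, 401.0]
tcp_rot: [180.0, 0.0, 0.1]
ft_force: [-0.4, -0.2, -1.6]
finger_gap: 85.3
small 76 (array([433.39046711,  79.71942812]), np.float64(13.403571914353993)) bbox mid [432.9412014   79.86627593] 32.31257597875833
med 120 (array([ 450.65643003, -179.89305018]), np.float64(21.75403699956702)) bbox mid [ 450.51356052 -180.3299515 ] 31.96986715254434
large 179 (array([591.59278648,  86.29115743]), np.float64(30.287162179669515)) bbox mid [592.18836855  86.98353785] 31.152601902561628
lid 1670 (array([ 618.11601911, -180.94390662]), np.float64(34.81092083906728)) bbox mid [ 619.27912737 -181.86674669] 41.1235578383488
tin wall (array([614.35035581, -39.13915645]), np.float64(36.552104351449834)) 156 10.625323842766875
```

```bash
python3 -m crank '[[[-0.002,-0.055,0.01,0,0,0],[-0.004,-0.11,0.03,0,0,0],[-0.006,-0.165,0.05,0,0,0],[-0.008,-0.22,0.08,0,0,0],[-0.01,-0.275,0.105,0,0,0],[-0.012,-0.33,0.13,0,0,0],[-0.014,-0.385,0.155,0,0,0],[-0.016,-0.44,0.18,0,0,0],[-0.017,-0.48,0.2,0,0,0],[-0.017,-0.48,0.2,0,0,0]]]'
cat >> h.py <<'E'
def fray(c,uv):
    K=c["mtx"];x=(np.asarray(uv,float)-K[:2,2])/[K[0,0],K[1,1]];th=np.linalg.norm(x,axis=-1,keepdims=True)
    d=np.concatenate([x/np.maximum(th,1e-9)*np.sin(th),np.cos(th)],-1)
    return d@c["cam_to_world"][:3,:3].T
def wplane(c,uv,z):
    q=fray(c,np.atleast_2d(uv));o=c["cam_to_world"][:3,3]
    return o+q*((z-o[2])/q[:,2:3])
def wcloud(c,d):
    v,u=np.mgrid[:480,:640]
    K=c["mtx"];x=np.stack([(u-K[0,2])/K[0,0],(v-K[1,2])/K[1,1]],-1);th=np.linalg.norm(x,axis=-1)
    t=np.where(th<1.5,np.tan(np.minimum(th,1.5)),np.nan)/np.maximum(th,1e-9)
    P=np.stack([x[...,0]*t*d,x[...,1]*t*d,d],-1)
    return P@c["cam_to_world"][:3,:3].T+c["cam_to_world"][:3,3]
def wrist(name):
    c=r.get_calibration("wrist");im,d=r.snapshot("wrist");cv2.imwrite(f"pics/{name}.png",im);np.save(f"pics/{name}.npy",d);np.save(f"pics/{name}_c.npy",c,allow_pickle=True);return c,im,d
E
python3 - <<'E'
from h import *
print(r.sense()["tool_pos"])
c,im,d=wrist("w1");print(c)
W=wcloud(c,d)
for t,z in (("ring_small_center",16),("tin_floor",3),("ring_large_center",16),("fluted_center",15)):
    for q in r.landmark_of(t,"wrist")[:2]: print(t,q,wplane(c,q["pixel"],z)[0].round(1))
for k,cc,R in (("small",(433,79.5),15),("large",(591,86),32),("med",(450,-180),23)):
    rad=np.hypot(W[...,0]-cc[0],W[...,1]-cc[1])
    m=(d>0)&(W[...,2]>24)&(W[...,2]<48)&(rad<R+8);p=W[m]
    if len(p)>10:print(k,len(p),circ(p),(p.min(0)+p.max(0))[:2]/2,np.median(p[:,2]))
E
```

```text
time: 3.02
tool_pos: [430.0, 80.1, 197.3]
tcp_rot: [180.0, 0.4, 0.2]
ft_force: [-0.2, -0.3, 0.3]
finger_gap: 85.3
[430.01237941  80.09714043 197.26242971]
{'mtx': array([[371.64829954,   0.        , 318.08981005],
       [  0.        , 371.64829954, 236.68573005],
       [  0.        ,   0.        ,   1.        ]]), 'cam_to_world': array([[ 1.87445382e-03, -9.54426086e-01, -2.98441507e-01,
         5.04906108e+02],
       [-9.99998243e-01, -1.78522398e-03, -5.71590044e-04,
         7.97541606e+01],
       [ 1.27555124e-05,  2.98442054e-01, -9.54427755e-01,
         3.39790640e+02],
       [ 0.00000000e+00,  0.00000000e+00,  0.00000000e+00,
         1.00000000e+00]])}
ring_small_center {'pixel': [314.0, 205.0], 'conf': 0.66} [433.2  83.3  16. ]
tin_floor {'pixel': [444.3, 15.9], 'conf': 0.62} [614.2 -37.    3. ]
small 373 (array([432.88599888,  81.22981605]), np.float64(13.463502807697607)) [432.8123602   81.37445287] 31.642175800703797
large 673 (array([590.08776308,  87.86658001]), np.float64(30.20466983908417)) [586.6930509   87.79313374] 31.287654333899866
med 578 (array([ 449.80572102, -178.09115477]), np.float64(21.728981564222778)) [ 450.11870395 -179.43633759] 30.00232720154915
```

View pics/w1.png

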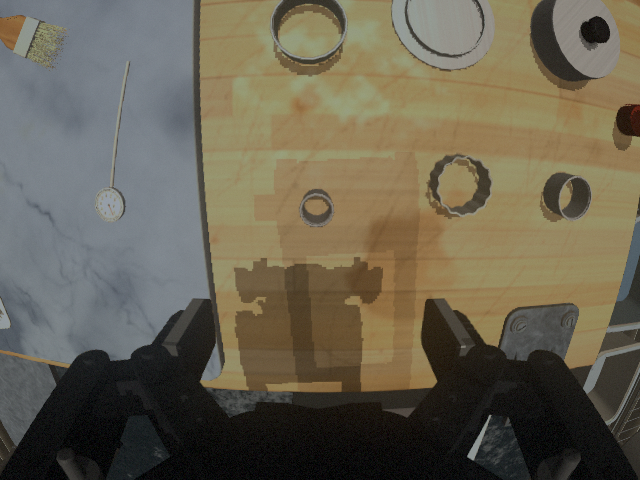

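```bash
python3 -m crank '[[[0.003,-0.001,0.05,0,0,0],[0.003,-0.001,0.1,0,0,0],[0.003,-0.001,0.14,0,0,0],[0.003,-0.001,0.175,0,0,0],[0.003,-0.001,0.185,0,0,0],[0.003,-0.001,0.185,0,0,0],[0.003,-0.001,0.185,0,0,0]]]' 0.3 30
python3 - <<'E'
from h import *
s=r.sense();print(s["tool_pos"],s["tcp_rot"],s["finger_gap"])
c,im,d=wrist("w2")
W=wcloud(c,d);p=W[(d>0)&(W[...,2]>24)&(W[...,2]<48)&(np.hypot(W[...,0]-433,W[...,1]-80.5)<23)]
print(len(p),circ(p) if len(p)>5 else "")
E
```

```text
time: 4.15
tool_pos: [437.6, 78.6, 18.0]
tcp_rot: [180.0, -0.2, -0.1]
ft_force: [-0.4, 0.1, 0.3]
finger_gap: 59.8
[437.60185564  78.55300672  17.99385584] [ 1.79977639e+02 -1.80153480e-01 -6.96092694e-02] 59.77253670219865
2088 (array([433.36026679,  81.13481824]), np.float64(13.344288966589046))
```

View pics/w2.png

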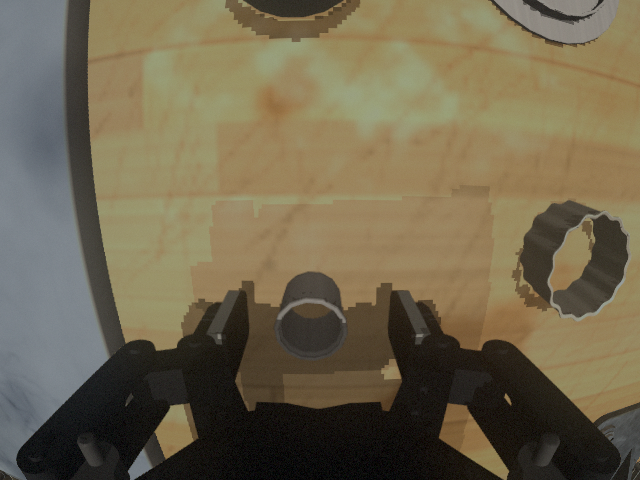

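```bash
python3 -m crank '[[[-0.002,-0.001,0.004,0,0,0],[-0.0042,-0.0025,0.008,0,0,0],[-0.0042,-0.0025,0.008,0,0,0],[-0.0042,-0.0025,0.008,0,0,0]]]'
python3 - <<'E'
from h import *
c,im,d=wrist("w3")
W=wcloud(c,d);p=W[(d>0)&(W[...,2]>24)&(W[...,2]<48)&(np.hypot(W[...,0]-433,W[...,1]-80.5)<18)]
print(len(p),circ(p) if len(p)>5 else "")
# finger tips lowest z
q=W[(d>0)&(np.hypot(W[...,0]-433,W[...,1]-80.5)<60)&(W[...,2]>5)&(np.abs(W[...,1]-80.5)>20)]
h,e=np.histogram(q[:,2],np.arange(5,70,5));print(h)
E
```

```text
time: 4.7
tool_pos: [433.3, 81.2, 9.9]
tcp_rot: [180.0, -0.2, -0.0]
ft_force: [-0.4, -0.3, 0.2]
finger_gap: 60.0
2343 (array([433.34469203,  81.15015531]), np.float64(13.33084080577067))
[   0    3  192  477  619  674  740  780  746  979  581 1520]
```

```bash
python3 -m crank '[[[0,0,0,0,0,0],[0,0,0,0,0,0],[0,0,0,0,0,0],[0,0,0,0,0,0],[0,0,0,0,0,0]]]' 1 40
python3 - <<'E'
from h import *
c,im,d=wrist("w4");s=r.sense();print(s["ft_force"],s["finger_gap"])
W=wcloud(c,d);p=W[(d>0)&(W[...,2]>24)&(W[...,2]<40)&(np.hypot(W[...,0]-433,W[...,1]-80.5)<18)]
print(len(p),circ(p) if len(p)>5 else "", (p.min(0)+p.max(0))/2)
E
```

```text
time: 5.38
tool_pos: [433.6, 81.2, 10.2]
tcp_rot: [180.0, -0.2, -0.0]
ft_force: [-1.1, -0.7, 3.7]
finger_gap: 27.3
[-0.73785692 -0.12579518  4.53645615] 27.2694303897916
2622 (array([433.6763315 ,  80.61301125]), np.float64(13.683137761160134)) [432.82675412  80.41017058  31.99858824]
```

View pics/w4.png

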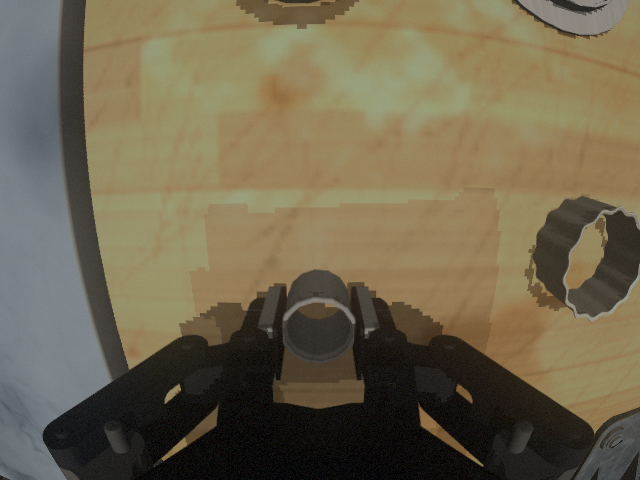

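```bash
python3 -m crank '[[[0,0,-0.04,0,0,0],[0,0,-0.09,0,0,0],[0.04,0.025,-0.1,0,0,0],[0.09,0.055,-0.1,0,0,0],[0.135,0.085,-0.1,0,0,0],[0.18,0.12,-0.1,0,0,0],[0.18,0.12,-0.1,0,0,0],[0.18,0.12,-0.1,0,0,0]]]'
cat >> h.py <<'E'
def fitring(W,d,c,z0,z1,rmin,rmax):
    rad=np.hypot(W[...,0]-c[0],W[...,1]-c[1]);p=W[(d>0)&(W[...,2]>z0)&(W[...,2]<z1)&(rad>rmin)&(rad<rmax)]
    return (len(p),)+circ(p) if len(p)>8 else len(p)
E
python3 - <<'E'
from h import *
s=r.sense();print(s["tool_pos"],s["finger_gap"])
c,im,d=wrist("w5")
W=wcloud(c,d)
print("wall",fitring(W,d,(614,-39),6.5,14,34,43))
tp=s["tool_pos"]
print("held",fitring(W,d,tp,tp[2]+14,tp[2]+30,0,17))
for q in r.landmark_of("tin_floor","wrist")[:2]: print(q,wplane(c,q["pixel"],3)[0].round(1))
E
```

```text
time: 6.42
tool_pos: [612.4, -38.8, 109.8]
tcp_rot: [-180.0, -0.1, -0.1]
ft_force: [-1.0, 0.4, -0.1]
finger_gap: 27.2
[612.41756323 -38.80912545 109.79751375] 27.240697956779414
wall (972, array([614.37223366, -37.58557784]), np.float64(37.93782257505135))
held (2501, array([612.43458974, -39.19928474]), np.float64(13.572977835804585))
{'pixel': [316.4, 232.9], 'conf': 0.78} [613. -38.   3.]
```

View pics/w5.png

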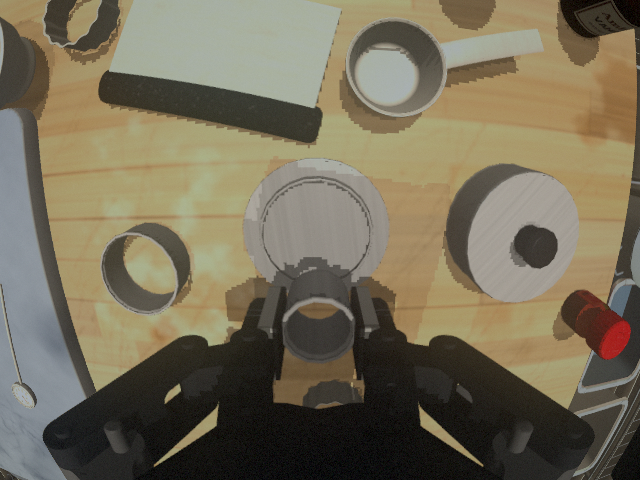

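```bash
python3 -m crank '[[[0.002,-0.001,0.04,0,0,0],[0.002,-0.001,0.075,0,0,0],[0.002,-0.001,0.09,0,0,0],[0.002,-0.001,0.092,0,0,0],[0.002,-0.001,0.092,0,0,0]]]'
python3 - <<'E'
from h import *
s=r.sense();tp=s["tool_pos"];print(tp,s["ft_force"])
c,im,d=wrist("w6");W=wcloud(c,d)
print("wall",fitring(W,d,(614,-39),6.5,14,34,43))
print("held",fitring(W,d,tp,tp[2]+14,tp[2]+30,0,17))
E
```

```text
time: 7.15
tool_pos: [615.7, -37.1, 20.4]
tcp_rot: [180.0, -0.3, 0.0]
ft_force: [0.4, 0.2, -0.3]
finger_gap: 27.5
[615.68038334 -37.08227007  20.43230235] [ 0.44506961  0.22745074 -0.30575824]
wall (1999, array([614.49646269, -37.61599924]), np.float64(37.942830187606454))
held (2513, array([615.60831761, -37.47998258]), np.float64(13.581922157642216))
```

```bash
python3 -m crank '[[[-0.0012,0,0.004,0,0,0],[-0.0012,0,0.0067,0,0,0],[-0.0012,0,0.0067,0,0,0]]]'
python3 -m crank '[[[0,0,0.0003,0,0,0],[0,0,0,0,0,0],[0,0,0,0,0,0]]]' 0.4
python3 -m crank '[[[0,0,-0.04,0,0,0],[0,0,-0.09,0,0,0],[0,0,-0.14,0,0,0],[-0.04,0.03,-0.16,0,0,0],[-0.06,0.05,-0.16,0,0,0],[-0.06,0.05,-0.16,0,0,0]]]' 0
python3 - <<'E'
from h import *
s=r.sense();tp=s["tool_pos"];print(tp,s["ft_force"])
c,im,d=wrist("w7");W=wcloud(c,d)
print("wall",fitring(W,d,(614.4,-37.7),6.5,14,34,43))
print("small",fitring(W,d,(614.4,-37.7),26,45,0,20))
E
```

```text
time: 7.58
tool_pos: [614.6, -37.2, 13.8]
tcp_rot: [180.0, -0.3, -0.0]
ft_force: [-0.2, -0.7, -1.2]
finger_gap: 27.5
time: 7.95
tool_pos: [614.7, -37.2, 13.9]
tcp_rot: [180.0, -0.3, -0.0]
ft_force: [0.4, -0.7, 0.5]
finger_gap: 51.1
time: 8.7
tool_pos: [553.1, -88.4, 174.2]
tcp_rot: [179.9, -0.4, -0.1]
ft_force: [-0.4, -1.0, -0.3]
finger_gap: 85.4
[553.0780197  -88.37622467 174.20479323] [-0.39165525 -0.9627155  -0.25477672]
wall (677, array([614.00610618, -37.92336905]), np.float64(37.94557847653154))
small (461, array([613.67501825, -37.81259114]), np.float64(13.344488737287628))
```

View pics/w7.png

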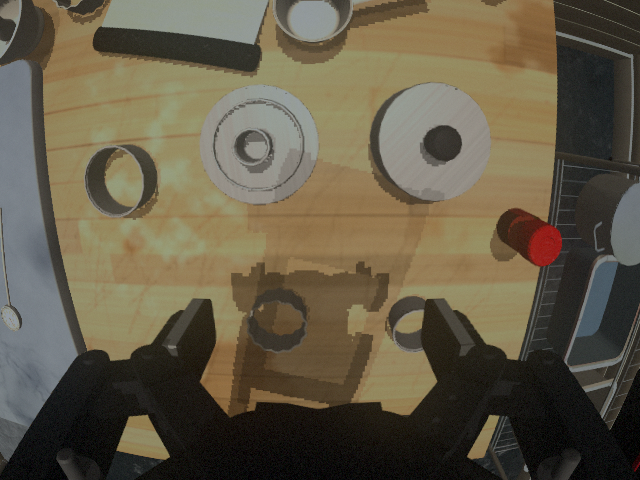

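The small ring stands centred in the tin: its rim is at image (252,147), and the fit is within 0.4 mm of the wall's centre. Next is the medium ring.

```bash
python3 -m crank '[[[-0.04,0.035,0,0,0,0],[-0.08,0.07,0.02,0,0,0],[-0.103,0.0905,0.06,0,0,0],[-0.103,0.0905,0.09,0,0,0],[-0.103,0.0905,0.09,0,0,0],[-0.103,0.0905,0.09,0,0,0]]]' 0
python3 - <<'E'
from h import *
s=r.sense();tp=s["tool_pos"];print(tp,s["tcp_rot"])
c,im,d=wrist("w8");W=wcloud(c,d)
print("med",fitring(W,d,(450,-179),24,40,15,30))
E
```

```text
time: 9.5
tool_pos: [452.3, -177.8, 84.4]
tcp_rot: [180.0, -0.4, -0.0]
ft_force: [0.9, 1.4, 0.4]
finger_gap: 85.3
[ 452.26107862 -177.80519886   84.41198319] [ 1.79957455e+02 -4.27147538e-01 -3.66543443e-02]
med (1583, array([ 450.92030621, -178.94097805]), np.float64(21.719854153026183))
```

View pics/w8.png

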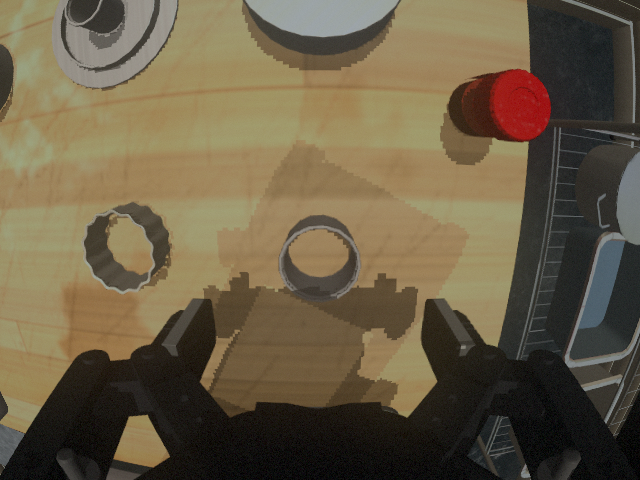

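```bash
python3 -m crank '[[[-0.0015,0.0011,0.04,0,-0.007,0],[-0.0018,0.0011,0.065,0,-0.007,0],[-0.0018,0.0011,0.074,0,-0.007,0],[-0.0018,0.0011,0.074,0,-0.007,0],[-0.0018,0.0011,0.074,0,-0.007,0]]]' 0.15
python3 - <<'E'
from h import *
s=r.sense();tp=s["tool_pos"];print(tp,s["tcp_rot"],s["ft_force"])
c,im,d=wrist("w9");W=wcloud(c,d)
print("med",fitring(W,d,(450,-179),24,40,15,27))
E
```

```text
time: 10.18
tool_pos: [452.8, -179.7, 12.5]
tcp_rot: [179.9, -0.2, -0.0]
ft_force: [-0.5, 0.0, -0.5]
finger_gap: 72.9
[ 452.79351967 -179.71928262   12.49655757] [ 1.79857834e+02 -2.12845788e-01 -1.75652754e-02] [-0.45131673  0.03342006 -0.5117689 ]
med (3667, array([ 451.1830789 , -178.99632403]), np.float64(21.659371468292747))
```

```bash
python3 -m crank '[[[-0.0016,-0.0007,0.002,0,0,0],[-0.0016,-0.0007,0.0035,0,0,0],[-0.0016,-0.0007,0.0035,0,0,0]]]'
python3 -m crank '[[[0,0,0,0,0,0],[0,0,0,0,0,0],[0,0,0,0,0,0],[0,0,0,0,0,0],[0,0,0,0,0,0]]]' 1 40
python3 - <<'E'
from h import *
s=r.sense();tp=s["tool_pos"];print(tp,s["tcp_rot"],s["ft_force"])
c,im,d=wrist("w10");W=wcloud(c,d)
print("med",fitring(W,d,tp,24,40,0,23.8))
E
```

```text
time: 10.6
tool_pos: [451.0, -179.0, 8.9]
tcp_rot: [179.9, -0.2, -0.0]
ft_force: [0.1, -0.4, -0.1]
finger_gap: 72.8
time: 11.22
tool_pos: [451.2, -179.1, 9.2]
tcp_rot: [179.9, -0.2, -0.0]
ft_force: [-1.8, 1.0, 5.6]
finger_gap: 44.6
[ 451.15781011 -179.11661854    9.24768542] [ 1.79850831e+02 -2.17514373e-01 -2.47384298e-02] [-1.81894542  0.98355034  5.55132575]
med (4115, array([ 451.41338571, -179.45986915]), np.float64(21.74409787543918))
```

View pics/w10.png

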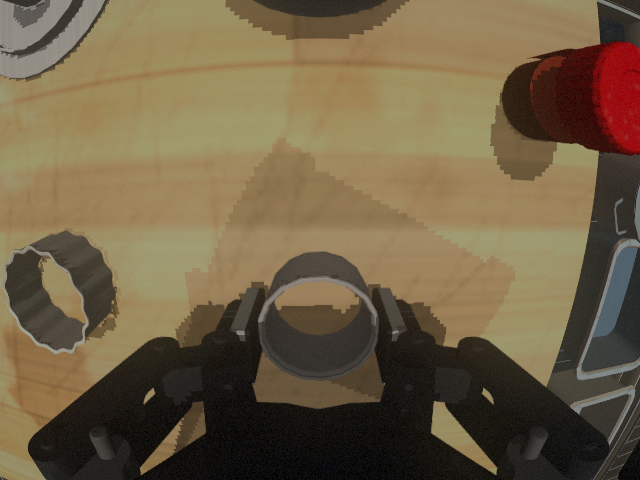

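```bash
python3 -m crank '[[[0,0,-0.04,0,0,0],[0,0,-0.09,0,0,0],[0.04,-0.035,-0.1,0,0,0],[0.08,-0.07,-0.1,0,0,0],[0.12,-0.105,-0.1,0,0,0],[0.162,-0.141,-0.1,0,0,0],[0.162,-0.141,-0.1,0,0,0],[0.162,-0.141,-0.1,0,0,0]]]'
python3 - <<'E'
from h import *
s=r.sense();tp=s["tool_pos"];print(tp,s["tcp_rot"],s["ft_force"])
c,im,d=wrist("w11");W=wcloud(c,d)
print("wall",fitring(W,d,(614.2,-37.7),6.5,14,34,43))
print("small",fitring(W,d,(614.,-37.7),26,45,0,20))
print("held",fitring(W,d,tp,tp[2]+14,tp[2]+30,0,23.8))
E
```

```text
time: 12.28
tool_pos: [612.2, -38.0, 108.7]
tcp_rot: [179.8, -0.1, 0.0]
ft_force: [0.5, 0.8, -0.3]
finger_gap: 45.1
[612.18966101 -37.95303977 108.67176004] [ 1.79843128e+02 -1.24376157e-01  1.19945571e-02] [ 0.5406401   0.75678433 -0.34968059]
wall (983, array([614.33966598, -37.58784352]), np.float64(37.94113587414721))
small (460, array([614.50967062, -37.4737765 ]), np.float64(13.233400544852376))
held (4256, array([612.51484844, -38.28685648]), np.float64(21.721364904693232))
```

View pics/w11.png

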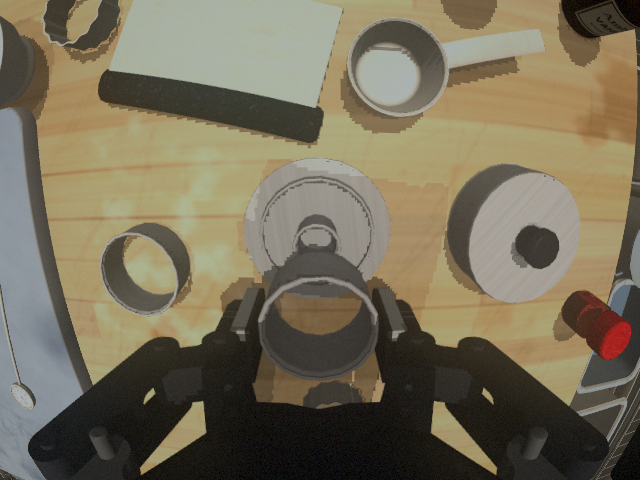

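```bash
python3 -m crank '[[[0.0018,-0.0008,0.03,0,0,0],[0.0018,-0.0008,0.05,0,0,0],[0.0018,-0.0008,0.052,0,0,0],[0.0018,-0.0008,0.052,0,0,0]]]'
python3 - <<'E'
from h import *
s=r.sense();tp=s["tool_pos"];print(tp,s["tcp_rot"],s["ft_force"])
c,im,d=wrist("w12");W=wcloud(c,d)
print("wall",fitring(W,d,(614.2,-37.7),6.5,14,34,43))
print("small",fitring(W,d,(614.,-37.7),26,42,0,18))
print("held",fitring(W,d,tp,tp[2]+14,tp[2]+30,0,23.8))
E
```

```text
time: 12.82
tool_pos: [614.0, -38.2, 57.4]
tcp_rot: [179.8, -0.2, -0.1]
ft_force: [1.0, -0.4, 0.2]
finger_gap: 44.9
[613.96309788 -38.19965252  57.44584878] [ 1.79836693e+02 -1.62922333e-01 -6.74000324e-02] [ 0.98844521 -0.35069256  0.18060359]
wall (1557, array([614.40996745, -37.60573764]), np.float64(37.93694973619482))
small (763, array([613.94332504, -37.49492832]), np.float64(12.933956092363426))
held (4239, array([614.25672898, -38.56964625]), np.float64(21.726499656267084))
```

View pics/w12.png

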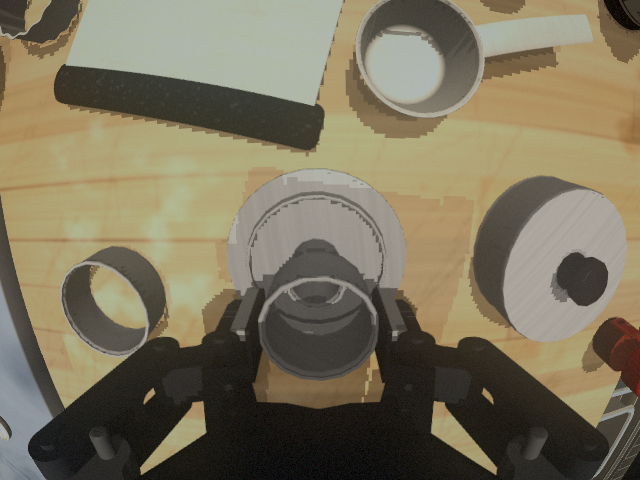

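```bash
python3 -m crank '[[[0,-0.0008,0.005,0,0,0],[0,-0.0008,0.02,0,0,0],[0,-0.0008,0.035,0,0,0],[0,-0.0008,0.041,0,0,0],[0,-0.0008,0.041,0,0,0],[0,-0.0008,0.041,0,0,0]]]'
python3 - <<'E'
from h import *
s=r.sense();tp=s["tool_pos"];print(tp,s["tcp_rot"],s["ft_force"])
c,im,d=wrist("w13");W=wcloud(c,d)
print("small",fitring(W,d,(614.,-37.7),26,42,0,18))
print("held",fitring(W,d,tp,tp[2]+14,tp[2]+30,19,24.5))
E
```

```text
time: 13.62
tool_pos: [615.0, -37.5, 17.4]
tcp_rot: [179.8, -0.3, -0.1]
ft_force: [-0.5, 0.1, -1.7]
finger_gap: 45.2
[615.00290858 -37.51112737  17.3590156 ] [ 1.79824536e+02 -2.56689135e-01 -5.85609306e-02] [-0.47569096  0.05341468 -1.65236206]
small (2335, array([614.49672567, -37.47896882]), np.float64(13.295208726611587))
held (4357, array([615.27515225, -37.87732654]), np.float64(21.795691861367576))
```

View pics/w13.png

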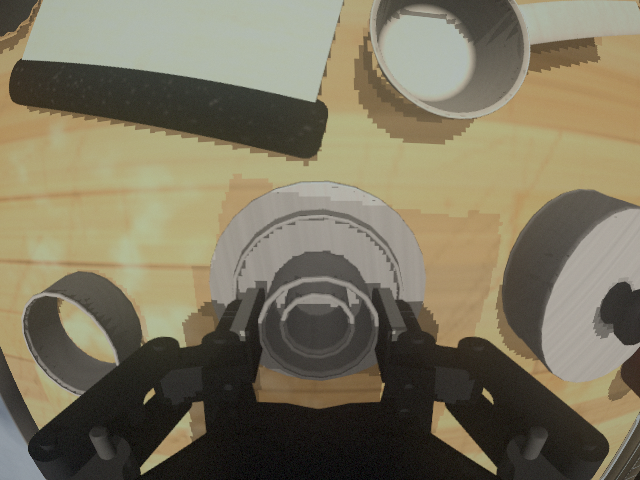

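```bash
python3 -m crank '[[[-0.0008,-0.0003,0.003,0,0,0],[-0.0008,-0.0003,0.0044,0,0,0],[-0.0008,-0.0003,0.0044,0,0,0]]]'
python3 -m crank '[[[0,0,0,0,0,0],[0,0,0,0,0,0],[0,0,0,0,0,0]]]' 0.1
python3 -m crank '[[[0,0,-0.04,0,0,0],[0,0,-0.09,0,0,0],[0,0,-0.14,0,0,0],[-0.02,-0.06,-0.12,0,0,0],[-0.023,-0.124,-0.1,0,0,0],[-0.023,-0.124,-0.08,0,0,0],[-0.023,-0.124,-0.08,0,0,0]]]' 0
python3 - <<'E'
from h import *
s=r.sense();tp=s["tool_pos"];print(tp,s["tcp_rot"],s["ft_force"])
c,im,d=wrist("w14");W=wcloud(c,d)
print("wall",fitring(W,d,(614.4,-37.7),6.5,14,34,43))
print("small",fitring(W,d,(614.4,-37.7),26,40,0,17.5))
print("med",fitring(W,d,(614.4,-37.7),26,40,18,27))
print("large",fitring(W,d,(591,87.5),24,40,24,40))
E
```

```text
time: 14.05
tool_pos: [614.3, -37.2, 13.1]
tcp_rot: [179.8, -0.3, -0.1]
ft_force: [-0.5, 0.1, -0.3]
finger_gap: 44.9
time: 14.42
tool_pos: [614.3, -37.3, 13.2]
tcp_rot: [179.8, -0.3, -0.1]
ft_force: [0.7, 0.1, -0.6]
finger_gap: 76.9
time: 15.3
tool_pos: [589.2, 87.9, 90.6]
tcp_rot: [179.8, -0.0, 0.1]
ft_force: [-1.1, -0.4, 0.1]
finger_gap: 85.3
[589.17607622  87.87097545  90.5732614 ] [ 1.79799564e+02 -4.16307688e-02  5.27451946e-02] [-1.09937091 -0.38755616  0.06184413]
wall (1045, array([613.9172887 , -36.98786545]), np.float64(37.980931136995004))
small (954, array([613.77394023, -36.74888433]), np.float64(13.258665871498303))
med (1568, array([613.71835322, -36.98861615]), np.float64(21.68358582036884))
large (2109, array([591.4447326 ,  88.20334517]), np.float64(30.140607561356813))
```

View pics/w14.png

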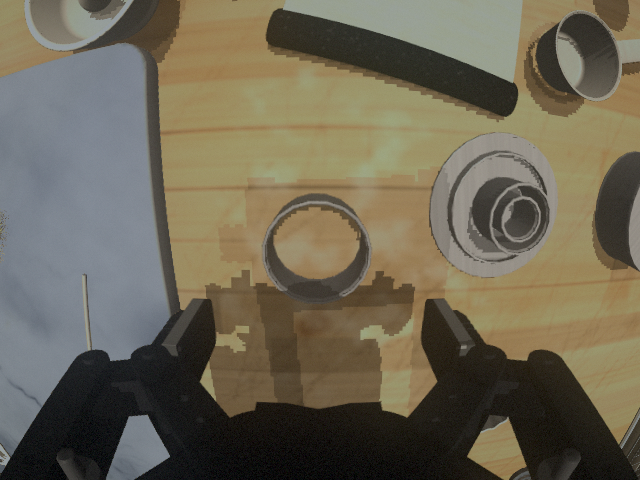

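```bash
python3 -m crank '[[[0.0022,-0.0003,0.04,0,0,0],[0.0022,-0.0003,0.065,0,0,0],[0.0022,-0.0003,0.078,0,0,0],[0.0022,-0.0003,0.08,0,0,0],[0.0022,-0.0003,0.08,0,0,0]]]' 0
python3 - <<'E'
from h import *
s=r.sense();tp=s["tool_pos"];print(tp,s["tcp_rot"],s["ft_force"])
c,im,d=wrist("w15");W=wcloud(c,d)
print("large",fitring(W,d,(591,88),24,40,24,34))
E
```

```text
time: 15.98
tool_pos: [593.9, 86.8, 13.5]
tcp_rot: [179.8, -0.3, -0.0]
ft_force: [-0.0, -0.7, -0.5]
finger_gap: 85.4
[593.91728105  86.7907981   13.5001654 ] [ 1.79804289e+02 -2.83637777e-01 -3.90983914e-02] [-0.04448593 -0.74523521 -0.45121671]
large (4950, array([591.75341095,  88.20032992]), np.float64(30.13274403335463))
```

```bash
python3 -m crank '[[[-0.0021,-0.0014,0.003,0,0,0],[-0.0021,-0.0014,0.005,0,0,0],[-0.0021,-0.0014,0.005,0,0,0]]]'
python3 -m crank '[[[0,0,0,0,0,0],[0,0,0,0,0,0],[0,0,0,0,0,0],[0,0,0,0,0,0]]]' 1 40
python3 - <<'E'
from h import *
s=r.sense();tp=s["tool_pos"];print(tp,s["tcp_rot"],s["ft_force"])
c,im,d=wrist("w16");W=wcloud(c,d)
print("large",fitring(W,d,tp,24,40,24,32.5))
E
```

```text
time: 16.4
tool_pos: [591.8, 88.4, 8.6]
tcp_rot: [179.8, -0.3, -0.0]
ft_force: [-0.1, 0.4, -1.2]
finger_gap: 85.5
time: 16.9
tool_pos: [592.2, 88.5, 9.3]
tcp_rot: [179.8, -0.3, -0.0]
ft_force: [-2.1, 0.4, 5.5]
finger_gap: 62.0
[592.18321289  88.45903227   9.26850756] [ 1.79809268e+02 -3.34892602e-01 -1.55005964e-02] [-2.05092494  0.37558559  5.4631537 ]
large (5759, array([592.18786113,  88.11623245]), np.float64(30.26553699858463))
```

View pics/w16.png

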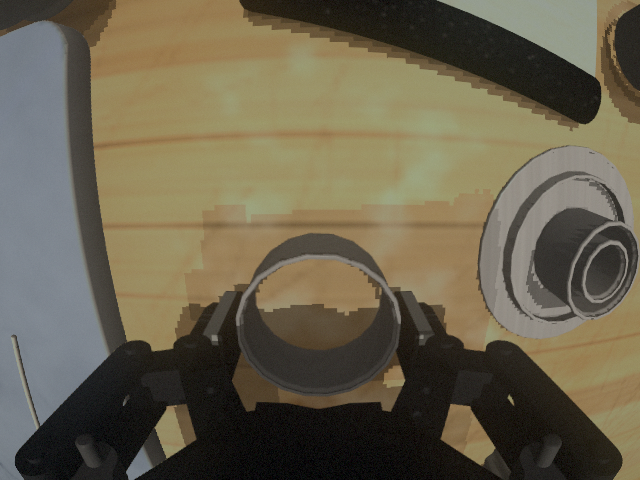

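```bash
python3 -m crank '[[[0,0,-0.04,0,0,0],[0,0,-0.085,0,0,0],[0.007,0.04,-0.1,0,0,0],[0.015,0.085,-0.1,0,0,0],[0.022,0.125,-0.1,0,0,0],[0.022,0.125,-0.1,0,0,0],[0.022,0.125,-0.1,0,0,0]]]'
python3 - <<'E'
from h import *
s=r.sense();tp=s["tool_pos"];print(tp,s["tcp_rot"],s["ft_force"])
c,im,d=wrist("w17");W=wcloud(c,d)
print("med",fitring(W,d,(614.2,-37.3),26,40,18,27))
print("small",fitring(W,d,(614.2,-37.3),26,40,0,17.5))
print("wall",fitring(W,d,(614.2,-37.7),6.5,14,34,43))
print("held",fitring(W,d,tp,tp[2]+14,tp[2]+30,24,32.5))
E
```

```text
time: 17.82
tool_pos: [613.2, -36.0, 109.3]
tcp_rot: [179.8, -0.3, -0.1]
ft_force: [-0.0, 1.4, 0.1]
finger_gap: 62.0
[613.22704897 -35.99303263 109.31498985] [ 1.79838722e+02 -2.88677117e-01 -5.38608297e-02] [-0.03627502  1.36401492  0.1277999 ]
med (1019, array([614.1792963 , -37.64202307]), np.float64(21.74745398830102))
small (488, array([614.24659726, -37.46674772]), np.float64(13.399115904132303))
wall (1053, array([614.30945712, -37.54987923]), np.float64(37.95993305770353))
held (5954, array([613.29031502, -36.34748038]), np.float64(30.229025531017083))
```

View pics/w17.png

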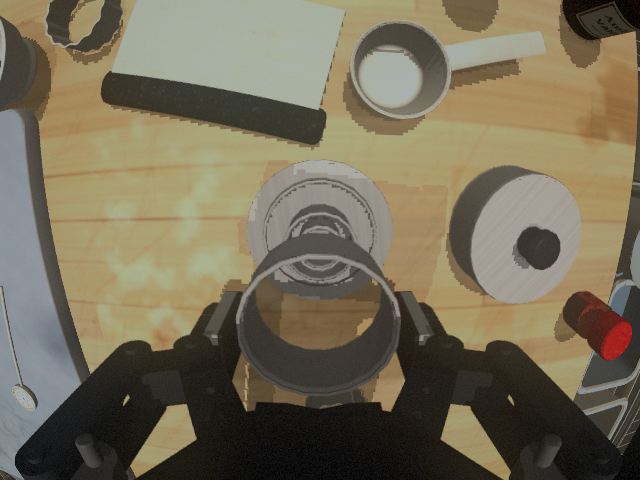

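Medium and small sit concentric in the tin, and the large ring is held level. I'll hover first, then lower.

```bash
python3 -m crank '[[[0.0008,0.0012,0.03,0,-0.004,0],[0.0008,0.0012,0.05,0,-0.004,0],[0.0008,0.0012,0.052,0,-0.004,0],[0.0008,0.0012,0.052,0,-0.004,0],[0.0008,0.0012,0.052,0,-0.004,0]]]'
python3 - <<'E'
from h import *
s=r.sense();tp=s["tool_pos"];print(tp,s["tcp_rot"],s["ft_force"])
c,im,d=wrist("w18");W=wcloud(c,d)
print("med",fitring(W,d,(614.2,-37.5),26,40,18,25))
print("wall",fitring(W,d,(614.2,-37.7),6.5,14,34,43))
print("held",fitring(W,d,tp,tp[2]+14,tp[2]+30,24,32.5))
E
```

```text
time: 18.5
tool_pos: [615.2, -36.8, 58.7]
tcp_rot: [179.8, -0.2, 0.0]
ft_force: [0.3, 0.3, -0.3]
finger_gap: 61.8
[615.18877459 -36.81037121  58.71105485] [ 1.79820380e+02 -1.75863076e-01  1.15054258e-02] [ 0.25614714  0.26609245 -0.33948485]
med (1574, array([614.01585463, -37.69150067]), np.float64(21.43330755590128))
wall (1549, array([614.38287379, -37.58680226]), np.float64(37.96618774251909))
held (5941, array([615.28836953, -37.15789851]), np.float64(30.231110035591232))
```

```bash
python3 -m crank '[[[-0.001,0.0004,0.005,0,0,0],[-0.0012,0.0004,0.02,0,0,0],[-0.0014,0.0004,0.035,0,0,0],[-0.0014,0.0004,0.042,0,0,0],[-0.0014,0.0004,0.042,0,0,0],[-0.0014,0.0004,0.042,0,0,0]]]'
python3 - <<'E'
from h import *
s=r.sense();tp=s["tool_pos"];print(tp,s["tcp_rot"],s["ft_force"])
c,im,d=wrist("w19");W=wcloud(c,d)
print("med",fitring(W,d,(614.2,-37.5),26,38,18,25))
print("wall",fitring(W,d,(614.2,-37.7),6.5,14,34,43))
print("held",fitring(W,d,tp,tp[2]+14,tp[2]+30,27,32.5))
E
```

```text
time: 19.3
tool_pos: [614.2, -37.5, 17.0]
tcp_rot: [179.8, -0.2, 0.0]
ft_force: [-0.4, 0.4, -0.6]
finger_gap: 62.1
[614.24867677 -37.4596503   16.97824359] [ 1.79816457e+02 -2.06466284e-01  6.83440484e-03] [-0.40400224  0.35528313 -0.57334976]
med (3827, array([614.51618516, -37.66733648]), np.float64(21.66170336302195))
wall (1468, array([614.74521491, -37.63214536]), np.float64(37.79549053658134))
held (5936, array([614.31059592, -37.8055968 ]), np.float64(30.233970964633063))
```

View pics/w19.png

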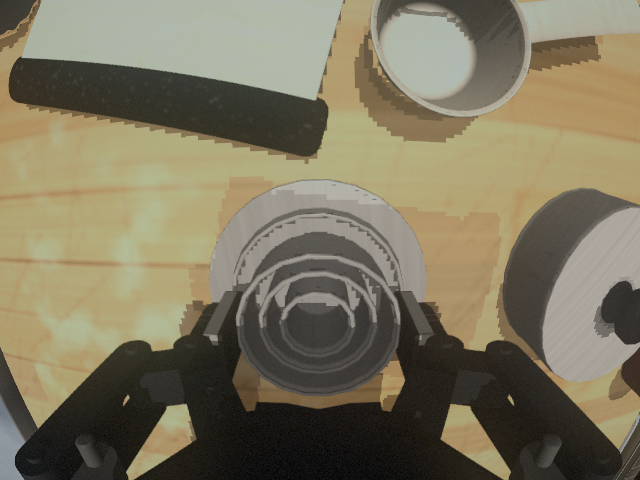

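```bash
python3 -m crank '[[[0,0,0.003,0,0,0],[0,0,0.0046,0,0,0],[0,0,0.0046,0,0,0]]]'
python3 -m crank '[[[0,0,0,0,0,0],[0,0,0,0,0,0],[0,0,0,0,0,0]]]' 0
python3 -m crank '[[[0,0,-0.04,0,0,0],[0,0,-0.09,0,0,0],[0,0,-0.14,0,0,0],[-0.01,0.05,-0.15,0,0,0],[-0.02,0.1,-0.15,0,0,0],[-0.02,0.143,-0.15,0,0,0],[-0.02,0.143,-0.15,0,0,0],[-0.02,0.143,-0.15,0,0,0]]]' 0.2
python3 - <<'E'
from h import *
s=r.sense();tp=s["tool_pos"];print(tp,s["tcp_rot"],s["ft_force"])
c,im,d=wrist("w20");W=wcloud(c,d)
C=(614.2,-37.5)
for n,a in (("small",(26,40,0,17.5)),("med",(26,40,18,26)),("large",(26,40,26.5,35)),("wall",(6.5,13,34,43))): print(n,fitring(W,d,C,*a))
for n,a in (("knob",(49,64,0,16)),("lidtop",(36,44,38,52))): print(n,fitring(W,d,(616,-181),*a))
rad=np.hypot(W[...,0]-616,W[...,1]+181);p=W[(d>0)&(rad<60)&(W[...,2]>37)&(W[...,2]<44)]
print("lid bbox mid",(p.min(0)+p.max(0))/2,p.max(0)-p.min(0))
p=W[(d>0)&(rad<25)&(W[...,2]>48)];print("knob bbox",(p.min(0)+p.max(0))/2,p.max(0))
for q in r.landmark_of("lid_knob","wrist")[:1]: print(q,wplane(c,q["pixel"],54)[0])
E
```

```text
time: 19.73
tool_pos: [614.3, -37.5, 12.5]
tcp_rot: [179.8, -0.2, 0.0]
ft_force: [-0.7, 0.1, -0.6]
finger_gap: 62.1
time: 20.1
tool_pos: [614.4, -37.5, 12.6]
tcp_rot: [179.8, -0.2, 0.0]
ft_force: [0.5, -0.4, 0.3]
finger_gap: 85.4
time: 21.1
tool_pos: [593.7, -179.7, 162.9]
tcp_rot: [179.8, -0.2, -0.0]
ft_force: [-0.4, 0.1, -0.0]
finger_gap: 68.6
[ 593.73908988 -179.74624958  162.87492561] [ 1.79843644e+02 -2.17432874e-01 -2.65397839e-02] [-0.39088519  0.07115973 -0.04616659]
small (529, array([614.03298716, -38.27287827]), np.float64(13.40649475453991))
med (875, array([614.03678007, -38.4347628 ]), np.float64(21.758555590558736))
large (1222, array([613.95771419, -38.71769181]), np.float64(30.156696413117018))
wall (503, array([614.38858364, -38.25925522]), np.float64(37.8991946183503))
knob (1135, array([ 619.48532797, -180.12658307]), np.float64(9.139821137409731))
lidtop (4047, array([ 617.99502485, -180.47093349]), np.float64(42.32850147361107))
lid bbox mid [ 618.97052538 -180.25322167   40.21802529] [92.02933973 93.58530683  6.39799664]
knob bbox [ 616.95927046 -180.9338676   161.13018662] [ 632.15637337 -156.45236032  268.99454378]
{'pixel': [317.8, 196.7], 'conf': 0.9} [ 619.95629546 -180.35784536   54.        ]
```

View pics/w20.png

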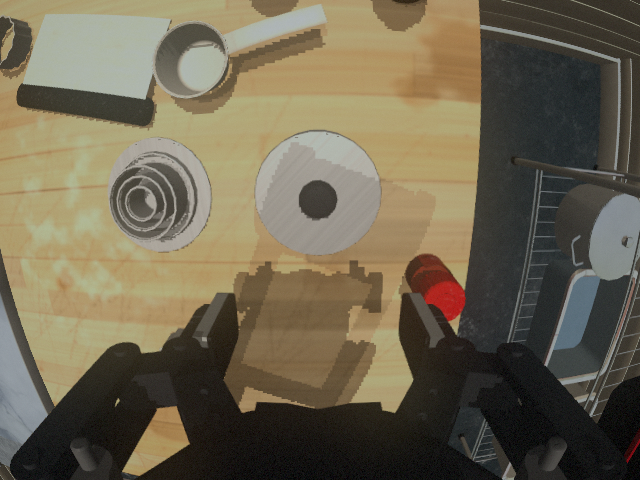

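```bash
python3 -m crank '[[[0.0255,0.0006,0.03,0,-0.003,0],[0.0255,0.0006,0.06,0,-0.003,0],[0.0255,0.0006,0.08,0,-0.003,0],[0.0255,0.0006,0.085,0,-0.003,0],[0.0255,0.0006,0.085,0,-0.003,0],[0.0255,0.0006,0.085,0,-0.003,0]]]' 0.4
python3 - <<'E'
from h import *
s=r.sense();tp=s["tool_pos"];print(tp,s["tcp_rot"],s["ft_force"])
c,im,d=wrist("w21");W=wcloud(c,d)
for n,a in (("knob",(49,64,0,16)),("lidtop",(36,44,38,52))): print(n,fitring(W,d,(619,-180.3),*a))
rad=np.hypot(W[...,0]-619,W[...,1]+180.3);p=W[(d>0)&(rad<18)&(W[...,2]>48)&(W[...,2]<68)];print("knob bbox",(p.min(0)+p.max(0))/2,p.max(0)-p.min(0))
for q in r.landmark_of("lid_knob","wrist")[:1]: print(q,wplane(c,q["pixel"],54)[0])
E
```

```text
time: 21.95
tool_pos: [620.7, -180.1, 79.7]
tcp_rot: [179.8, -0.2, 0.1]
ft_force: [-0.2, -0.0, -0.4]
finger_gap: 51.3
[ 620.71199892 -180.05054265   79.74126699] [ 1.79788329e+02 -1.85162600e-01  6.18505255e-02] [-0.20611651 -0.02567472 -0.40873053]
knob (2203, array([ 620.43520756, -180.16149922]), np.float64(9.233331898404634))
lidtop (6330, array([ 619.55387876, -180.18069355]), np.float64(42.31635516107528))
knob bbox [ 619.5968124  -180.3199392    58.27904447] [26.17515795 25.81311416 11.54654846]
```

View pics/w21.png

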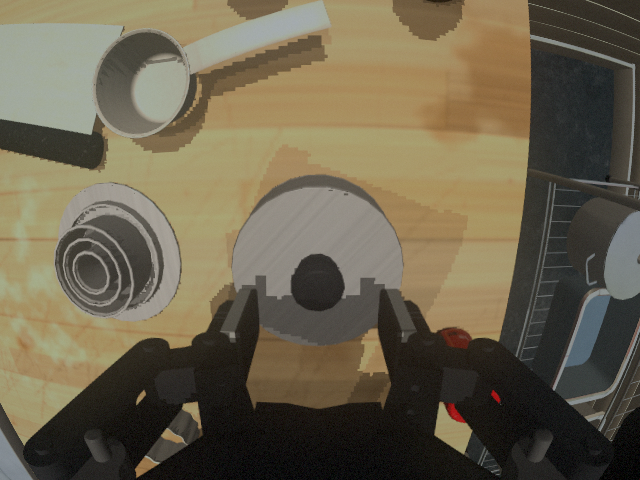

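```bash
python3 -m crank '[[[-0.0012,0.0002,0.015,0,0,0],[-0.0012,0.0002,0.03,0,0,0],[-0.0012,0.0002,0.036,0,0,0],[-0.0012,0.0002,0.036,0,0,0],[-0.0012,0.0002,0.036,0,0,0]]]'
python3 -m crank '[[[0,0,0,0,0,0],[0,0,0,0,0,0],[0,0,0,0,0,0],[0,0,0,0,0,0]]]' 1 60
python3 - <<'E'
from h import *
s=r.sense();tp=s["tool_pos"];print(tp,s["tcp_rot"],s["ft_force"])
c,im,d=wrist("w22");W=wcloud(c,d)
print(fitring(W,d,(619,-180.3),36,44,38,52))
E
```

```text
time: 22.68
tool_pos: [619.7, -180.5, 43.8]
tcp_rot: [179.8, -0.2, 0.1]
ft_force: [-0.2, 0.3, 0.4]
finger_gap: 51.7
time: 23.18
tool_pos: [620.4, -180.7, 44.8]
tcp_rot: [179.8, -0.3, 0.1]
ft_force: [-0.4, -0.2, 5.0]
finger_gap: 23.4
[ 620.36788654 -180.72440457   44.76033573] [ 1.79755377e+02 -2.72234329e-01  5.91569559e-02] [-0.41055562 -0.24893695  4.95676741]
(8181, array([ 619.7619493 , -180.84338387]), np.float64(42.30380507886644))
```

View pics/w22.png

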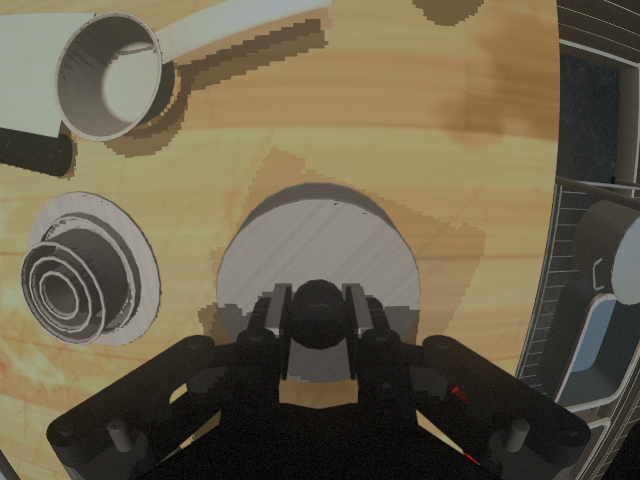

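```bash
python3 -m crank '[[[0,0,0,0,0,0],[0,0,-0.008,0,0,0],[0,0,-0.016,0,0,0],[0,0,-0.025,0,0,0],[0,0,-0.025,0,0,0]]]'
python3 - <<'E'
from h import *
s=r.sense();tp=s["tool_pos"];print(tp,s["tcp_rot"],s["ft_force"],s["finger_gap"])
c,im,d=wrist("w23");W=wcloud(c,d)
m=(d>0)&(np.hypot(W[...,0]-619.5,W[...,1]+180.5)>20)&(np.hypot(W[...,0]-619.5,W[...,1]+180.5)<45)&(W[...,0]>622)
p=W[m];print(np.percentile(p[:,2],[10,50,90])); A=np.c_[p[:,:2]-[619,-180],np.ones(len(p))];ok=abs(p[:,2]-np.median(p[:,2]))<6
print(np.linalg.lstsq(A[ok],p[ok,2],rcond=None)[0])
E
```

```text
time: 23.85
tool_pos: [621.2, -181.0, 71.3]
tcp_rot: [179.7, -0.4, 0.1]
ft_force: [0.7, 1.0, -2.6]
finger_gap: 22.9
[ 621.18748037 -180.95980638   71.34627339] [ 1.79706328e+02 -4.04836358e-01  5.99332134e-02] [ 0.73772897  0.9974754  -2.59598081] 22.936023784375138
[ 66.76613633 137.26208209 170.31657023]
[ 2.62591366e-01 -1.86365008e-03  1.34680629e+02]
```

View pics/w23.png

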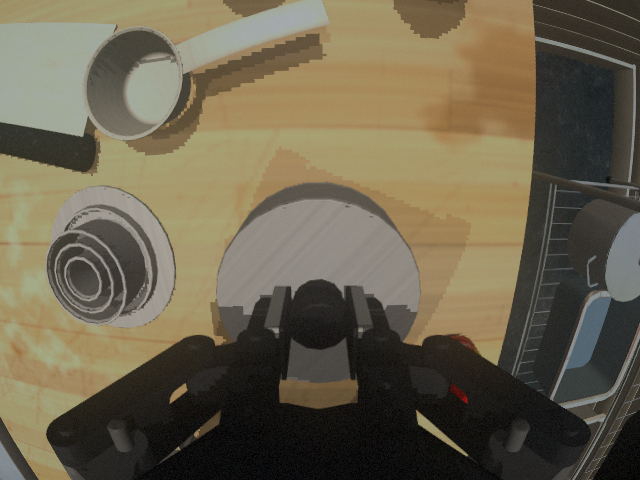

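```bash
python3 -m crank '[[[0,0,-0.02,0,0,0],[0,0,-0.05,0,0,0],[-0.002,-0.03,-0.055,0,0,0],[-0.004,-0.07,-0.055,0,0,0],[-0.006,-0.11,-0.055,0,0,0],[-0.006,-0.143,-0.055,0,0,0],[-0.006,-0.143,-0.055,0,0,0],[-0.006,-0.143,-0.055,0,0,0]]]'
cat >> h.py <<'E'
def lidfit(W,d,tp):
    dz=tp[2]-44.8
    rad=np.hypot(W[...,0]-tp[0],W[...,1]-tp[1])
    m=(d>0)&(rad<56)&(abs(W[...,2]-(40+dz))<7)&(W[...,0]>tp[0]+14)
    p=W[m];A=np.c_[p[:,:2]-tp[:2],np.ones(len(p))];k=np.linalg.lstsq(A,p[:,2],rcond=None)[0]
    o=p[rad[m]>40];
    # outer boundary: farthest pts per angle bin
    a=np.arctan2(p[:,1]-tp[1],p[:,0]-tp[0]);b=np.digitize(a,np.linspace(-1.5,1.5,40))
    e=np.array([p[b==i][np.argmax(rad[m][b==i])] for i in np.unique(b)])
    return len(p),k,circ(e),e[:,1].min(),e[:,1].max()
E
python3 - <<'E'
from h import *
s=r.sense();tp=s["tool_pos"];print(tp,s["tcp_rot"],s["ft_force"],s["finger_gap"])
c,im,d=wrist("w24");W=wcloud(c,d)
print(lidfit(W,d,tp))
c0=np.load("pics/w22_c.npy",allow_pickle=True).item();d0=np.load("pics/w22.npy");print("at grip",lidfit(wcloud(c0,d0),d0,np.array([620.4,-180.7,44.8])))
E
```

```text
time: 24.9
tool_pos: [614.6, -37.9, 125.8]
tcp_rot: [179.7, -0.4, 0.1]
ft_force: [-0.5, -1.7, -0.7]
finger_gap: 23.1
[614.64135781 -37.90036372 125.8183468 ] [ 1.79690974e+02 -4.05069590e-01  8.41866436e-02] [-0.51480847 -1.68956511 -0.70801337] 23.14573108431836
(11262, array([-3.04977294e-02, -1.23144781e-03,  1.22192405e+02]), (array([614.28242013, -38.4703708 ]), np.float64(46.27372237405092)), np.float64(-82.24708802558477), np.float64(4.9421888764837405))
at grip (11237, array([-3.37598645e-02,  7.57500757e-04,  4.12300772e+01]), (array([ 619.87905626, -181.28868445]), np.float64(46.37230494499244)), np.float64(-225.04897449476368), np.float64(-137.32841631396522))
```

View pics/w24.png

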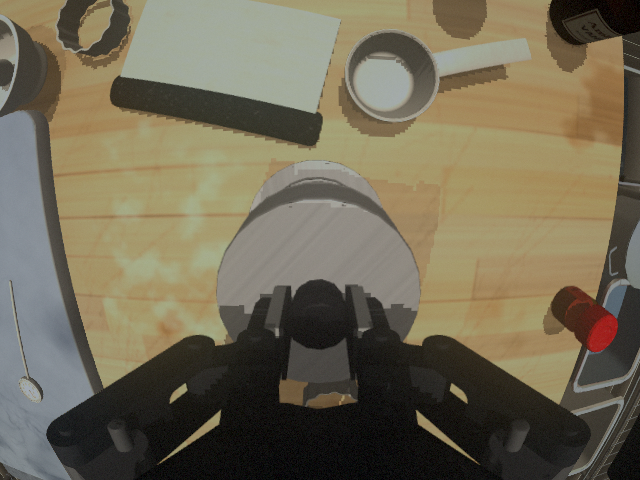

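```bash
python3 -m crank '[[[-0.0003,-0.0005,0.015,0,-0.002,0],[-0.0003,-0.0005,0.03,0,-0.002,0],[-0.0003,-0.0005,0.035,0,-0.002,0],[-0.0003,-0.0005,0.035,0,-0.002,0],[-0.0003,-0.0005,0.035,0,-0.002,0]]]'
python3 - <<'E'
from h import *
s=r.sense();tp=s["tool_pos"];print(tp,s["tcp_rot"],s["ft_force"],s["finger_gap"])
c,im,d=wrist("w25");W=wcloud(c,d)
print(lidfit(W,d,tp))
E
```

```text
time: 25.58
tool_pos: [614.8, -38.1, 91.0]
tcp_rot: [179.7, -0.3, 0.0]
ft_force: [-0.4, -0.8, -0.9]
finger_gap: 23.1
[614.82267577 -38.09755565  90.96561788] [ 1.79691119e+02 -3.10251620e-01  3.43754339e-02] [-0.39689454 -0.7783064  -0.90008766] 23.102173235897407
(11270, array([-3.23546306e-02, -1.13438849e-03,  8.73443752e+01]), (array([614.40240283, -38.67137902]), np.float64(46.31071017775553)), np.float64(-82.65319235960305), np.float64(4.940273834786396))
```

```bash
python3 -m crank '[[[-0.0003,-0.0008,0.005,0,0,0],[-0.0003,-0.0009,0.015,0,0,0],[-0.0004,-0.001,0.027,0,0,0],[-0.0005,-0.001,0.036,0,0,0],[-0.0005,-0.001,0.039,0,0,0],[-0.0005,-0.001,0.039,0,0,0],[-0.0005,-0.001,0.039,0,0,0]]]'
python3 - <<'E'
from h import *
s=r.sense();tp=s["tool_pos"];print(tp,s["tcp_rot"],s["ft_force"],s["finger_gap"])
c,im,d=wrist("w26");W=wcloud(c,d)
print(lidfit(W,d,tp))
E
```

```text
time: 26.5
tool_pos: [615.1, -37.4, 52.7]
tcp_rot: [179.7, -0.4, 0.0]
ft_force: [-0.1, -0.0, -1.9]
finger_gap: 23.1
[615.08940977 -37.36045376  52.70490623] [ 1.79680410e+02 -3.80032465e-01  3.85841572e-02] [-0.06866298 -0.02633855 -1.89253727] 23.11354477601192
(11260, array([-3.08500263e-02, -1.78304344e-03,  4.90641447e+01]), (array([614.60727252, -37.96189742]), np.float64(46.380882799461354)), np.float64(-82.20864493302744), np.float64(5.711308313447105))
```

View pics/w26.png

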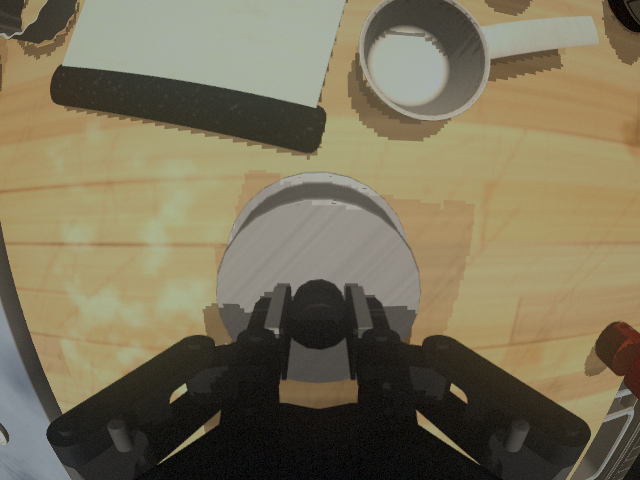

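```bash
python3 -m crank '[[[0,0,0.002,0,0,0],[0,0,0.004,0,0,0],[0,0,0.005,0,0,0],[0,0,0.005,0,0,0],[0,0,0.005,0,0,0]]]'
python3 - <<'E'
from h import *
s=r.sense();tp=s["tool_pos"];print(tp,s["tcp_rot"],s["ft_force"],s["finger_gap"])
c,im,d=wrist("w27");W=wcloud(c,d)
print(lidfit(W,d,tp))
E
```

```text
time: 27.18
tool_pos: [615.2, -37.4, 47.9]
tcp_rot: [179.7, -0.4, 0.0]
ft_force: [0.1, -0.8, 0.5]
finger_gap: 23.4
[615.20929721 -37.40306241  47.8694229 ] [ 1.79676049e+02 -3.91474643e-01  4.12517385e-02] [ 0.1155363  -0.80697349  0.52148373] 23.37547297067444
(11234, array([-3.34749632e-02, -1.44770830e-04,  4.42552963e+01]), (array([614.75796678, -37.96041212]), np.float64(46.262619825563995)), np.float64(-81.71183489382639), np.float64(5.115580316279342))
```

Down on the disc: the lid top fits at 44.25 (3 mm above its bench reading), its weight is off the wrist, and the slope is unchanged. I'll release, retreat and check.

```bash
python3 -m crank '[[[0,0,0,0,0,0],[0,0,0,0,0,0],[0,0,0,0,0,0],[0,0,0,0,0,0]]]' 0.3
python3 -m crank '[[[0,0,-0.02,0,0,0],[0,0,-0.06,0,0,0],[0,0,-0.11,0,0,0],[-0.05,0,-0.15,0,0,0],[-0.1,0,-0.17,0,0,0],[-0.1,0,-0.17,0,0,0],[-0.1,0,-0.17,0,0,0]]]'
python3 - <<'E'
from h import *
s=r.sense();tp=s["tool_pos"];print(tp,s["ft_force"],s["finger_gap"])
c,im,d=wrist("w28");W=wcloud(c,d)
rad=np.hypot(W[...,0]-614.4,W[...,1]+37.7)
p=W[(d>0)&(rad<44)&(rad>18)];print("lid top z",np.percentile(p[:,2],[5,50,95])); A=np.c_[p[:,:2]-[614,-38],np.ones(len(p))];ok=abs(p[:,2]-np.median(p[:,2]))<5
print("plane",np.linalg.lstsq(A[ok],p[ok,2],rcond=None)[0])
print("lid",fitring(W,d,(614.4,-37.7),39,48,44,52))
p=W[(d>0)&(rad<12)];print("knob top",np.percentile(p[:,2],[50,95]))
im,d=r.snapshot("top");cv2.imwrite("pics/topE.png",im)
W=cloud("top",d);rad=np.hypot(W[...,0]-615,W[...,1]+39);p=W[(d>0)&(rad<44)&(rad>20)];print("top cam lid z",np.median(p[:,2]))
im,_=r.snapshot("scene");cv2.imwrite("pics/sceneE.png",im)
E
```

```text
time: 27.72
tool_pos: [615.3, -37.4, 47.9]
tcp_rot: [179.7, -0.4, 0.0]
ft_force: [-0.8, 1.2, -0.4]
finger_gap: 59.8
time: 28.6
tool_pos: [514.7, -36.6, 218.6]
tcp_rot: [179.7, -0.5, 0.0]
ft_force: [-0.3, -0.6, -0.4]
finger_gap: 59.5
[514.67804002 -36.60890534 218.63838501] [-0.32531016 -0.5685892  -0.41952678] 59.505544319661034
lid top z [42.16557797 43.39370712 44.64143951]
plane [-1.04537939e-03  1.49248618e-04  4.34029340e+01]
lid (864, array([613.95041346, -37.87938828]), np.float64(45.22204170577162))
knob top [64.69306155 66.12627651]
top cam lid z nan
  return _methods._mean(a, axis=axis, dtype=dtype,
  ret = ret.dtype.type(ret / rcount)
```

View pics/w28.png

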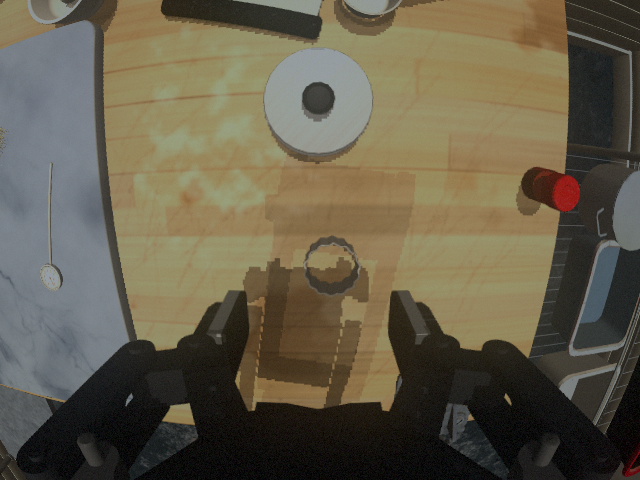

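View pics/sceneE.png

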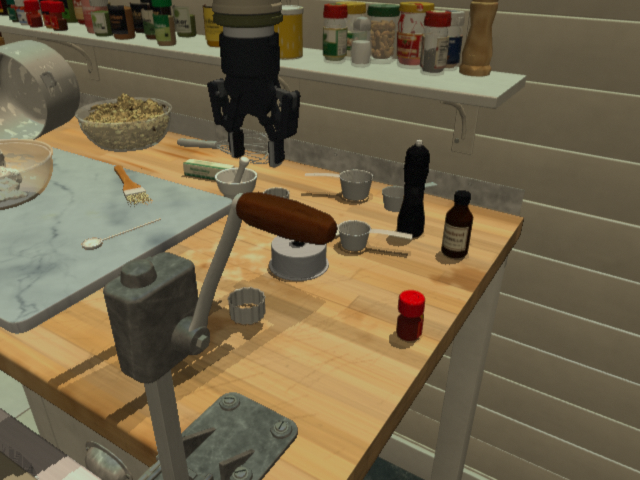

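View pics/topE.png

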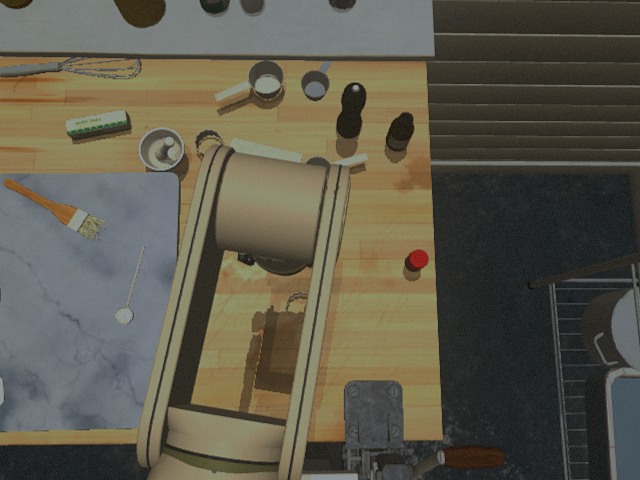

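The lid is level (slope 0.1%). Its top is at z 43.4 (43 expected) and its knob top at about 65, so it is fully down. The scene view shows it standing on the disc at (300,258), with the fluted cutter, jar and cups where they were. The top view of the tin is blocked by the arm, so it adds nothing there.

```bash
python3 -c "
from bench import r
print(r.hand_in()); print(r.sense()['time'])"
```

```text
the job is handed in; nothing more can be done
None
the job is handed in; nothing more can be done
```

The three plain cutters are nested on the tin's floor, smallest in the middle, and the lid is fully down over the base. I handed the job in at about 29 s. I placed the small cutter first, then the medium over it, then the large over both, and put the lid on last.

- **Nesting:** before the lid went on, the wrist camera put all three rims within about 0.6 mm of the tin wall's centre.
- **Lid:** with the gripper off, its top read level at z 43.4 mm (43 expected) and its knob top at about 65 mm (65 expected). It sat within about 0.5 mm of the tin's centre.
- **Everything else:** in the last pictures the fluted cutter, jar and cups were where they started. The largest wrist-force reading I saw was about 6 N.
- **Checks that failed or disagreed:**
  - The last top-camera reading of the lid gave nothing, because the arm blocked the view.
  - The knob gripped at about 23 mm, not its 27 mm width, but it held without slipping.
  - The cameras disagreed by 1–2 mm on positions, within their stated calibration.

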